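Eject a tile with the guarded lever and push it onto the board

ROBOT

A 7-joint arm with a two-finger parallel gripper is mounted at the origin on the work surface. World frame = base frame: x ahead of the robot, y to its left, z up, the work surface at z = 0. Lengths are in m, angles in rad, forces in N, time in s.
With the tool pointing down it reaches from about 0.425 to 0.925 m from the base axis. Payload 6.8 kg.
Tool frame: the origin (TCP) lies at the very end of the fingers, on their centre line; the grasp point (between the pads) lies 19 mm behind it; z points along the fingers, x is the direction in which the jaws open and shut, and the axes are right-handed (so a half turn about z gives the same grasp; the last joint's range is limited). The gripper opens to 85 mm and grips with 20 to 120 N. Pads are 22 mm wide; open, the fingers measure 114 mm over their backs; the gripper's body (76 mm by 85 mm) begins 54 mm behind the grasp point. The pads swing forward as they close: fully open they stand 13 mm farther back than shut.
Start: joints at [-1.315, 0.477, 0.022, 1.555, -0.011, 1.109, -0.083], TCP at [0.24, 0.631, 0.231] pointing down, gripper open.
Joint ranges: [-2.96, 2.96], [-0.34, 2.1], [-1.41, 1.46], [0.24, 2.44], [-1.37, 4.51], [0.17, 1.92], [-2.96, 2.96]. Speed limits (rad/s): [2.39, 2.39, 3.14, 3.14, 3.14, 3.14, 3.14].

INTERFACE

Orientations are given as a rotation vector (axis times angle).
In Python, from bench import get_obs, imaging, hand_in gives the robot as it stands.
- The arm moves only by the tool send_rows, never from a script. Its argument "motion" is a list of rows, each an object with "dp": the shift along the world's x, y, z in m, a list of three; "rot": the turn, a rotation vector about the world's x, y, z in rad, a list of three; "grip": the finger opening in m, from 0 to 0.0854. In form: [{"dp": [dx, dy, dz], "rot": [ax, ay, az], "grip": grip}, ...]. A call has 1 to 20 rows; each row shifts and turns the pose as measured when the row begins; what a row does not reach is not made up. A row lasts 1/8 s, in which the tool goes at most 62.5 mm and 10.7 degrees, less where a joint would pass 70% of its speed; a pose out of reach is approached as far as the arm can. A call is refused whole if a number of a shift passes 0.0625 or a number of a turn 0.188, either way. A call with a gripper value outside its range is refused whole. The fingers move at their own pace and stop on an object; "grip_force" is the grip in N (left out, the last holds). Time passes only in rows, so rows that do not move let the fingers close. It gives the time, the measured TCP pose, the force and the opening at its end, in the units of the state.
- get_obs(): the state, without advancing time (a new reading comes with each control period).
- imaging.grab_frame(name): name is "scene" or "top" or "wrist"; returns a dict with "img" (420x560x3 uint8, red, green, blue), "fx", "fy", "cx", "cy" (pixels), "D" ([k1, k2, p1, p2, k3] as OpenCV has them; the pictures are not rectified), "R" (3x3) and "t" (3): a world point X has camera coordinates R X + t. Camera axes: x right, y down, z forward; pixel columns grow to the right and rows downward; lengths in m; the calibration is good to about 2 mm. A picture is of the moment at which its call begins. There is no depth.
- hand_in(): hands the job in, once; it reports no verdict.
The state is a dict: "clock": time; "joints": joint angles; "qvel": joint speeds; "tau": joint torques, N m; "tcp_pos": TCP position; "orientation": TCP orientation; "contact_force": force on the tool from outside, world axes, zero at the start; "moment": the same for the moment, N m; "grip_width": finger opening in m.
Only numpy, scipy, OpenCV 4.12 (cv2) and the standard library are available. Lean on these libraries where they do the work, as an engineer would, in place of code of your own. Each camera call takes 0.05 s, during which the arm holds its last target. There are 200 camera calls.

TASK

Reach down through the window of the guard and press the valve lever fully down without touching the guard, so that the clay tile rises out of its die. Then, with the fingertips, push the tile across until it lies flat and wholly on the wooden board beside the die. Do not lift or tip the tile, and leave everything else on the bench where it stands.

Things in the scene. Friction and masses are not known exactly. Their poses are not given: they have to be found in the camera images.
- lever (a joint): angle of the valve lever under the guard: 0 = up (start), 0.30 rad = fully down against its stop. Hinge axis level, along the guard's y, 80 mm (guard +x) from the window's centre and 75 mm above the bench. About 5 N on the paddle moves it; it stays where it is left. It drives the ejector of the die in proportion: fully down lifts the tile 16 mm.
- lever_pad (a point): centre of the top face of the black paddle (32 x 34 mm) at the free end of the steel lever, 85 mm from the hinge; it moves with the lever. The face is about 92 mm above the bench when up (13 mm below the top of the guard) and about 66 mm when fully down (39 mm below the top of the guard). The lever leans 0.15 rad up towards its free end at the start and 0.15 rad down when pressed.
- window (a point): centre of the guard's window, at the level of the guard's top face (105 mm above the bench). The clear opening is 90 mm along the guard's x and 80 mm along its y; the paddle lies directly below its centre, within 6 mm.
- guard: fixed grey steel guard frame over the valve, which must not be touched: outside 160 mm along x (from -85 to +75), 120 mm along y, 105 mm high, flat 5 mm thick top with the window in it, barred sides. Origin on the bench under the valve; z up. The lever runs along its x, its hinge at +x, its free end towards -x. It may stand to the left or the right of the die.
- press: fixed bench fixture 250 x 120 mm: a steel die block (x from -120 to 0 mm, top face 40 mm above the bench) with the tile pocket in it, and joined to it along +x a wooden board (x from 0 to 120 mm, y from -60 to 60 mm, top 38 mm above the bench) with an end stop 12 mm high above the board at x = 120 to 130 mm. Origin on the bench at the joint between die and board; z up.
- die_center (a point): centre of the tile pocket (70 x 70 mm) at the level of the die's top face, 60 mm to -x of the press origin.
- board_center (a point): centre of the wooden board on its top face, 60 mm to +x of the press origin.
- tile: loose clay tile 66 x 66 mm, 14 mm thick, 0.11 kg (varies), sides parallel to the press at the start. Origin at the centre of its underside, z up. At the start it lies in the pocket with its top level with the die's top face (underside 26 mm above the bench); with the lever fully down its underside is 42 mm above the bench, 2 mm above the die's face, free to slide. On the board its underside is at 38 mm.
- turntable: bystander: loose dark steel banding wheel, diameter 150 mm, 62 mm high, on the other side of the die from the guard. Origin under its centre.
- bowl: bystander: loose dark wooden bowl, rim diameter 110 mm, 50 mm high, on the banding wheel. Origin under its centre.
- mug: bystander: loose white mug, diameter 76 mm, 85 mm high. Origin under its centre.
- jar: bystander: loose lidded jar, diameter 64 mm, 90 mm high. Origin under its centre.
- stamp: bystander: loose wooden hand stamp, diameter 36 mm, 70 mm high. Origin under its centre.
- brush: bystander: loose glaze brush lying flat near the robot. Origin on its underside.
- cutter: bystander: loose steel ring cutter, diameter 60 mm, 30 mm high. Origin under its centre.

How it is judged:
By the outcome, as a careful person would: the job done as asked, in the order asked, and still so for the second after the job is handed in, with the robot touching nothing.
It also fails if it takes over 54 s, if anything falls off the work surface, if the arm or the gripper's body presses on something with over 40 N, if the wrist force passes 120 N, or if a joint passes its speed limit or range.

## Working session

There is one attempt and no reset: what is moved stays moved. The work goes in short steps, Python scripts to look and compute and a tool call to move; the robot and the scene stay as the last step left them, time stands still between calls to the robot, and variables do not carry over. Pictures are saved under pics/ and viewed, about 8 in all and at most 12, crops included, and the job is handed in when it is done.

Besides the shell and the picture viewer there is one more tool, called after ">>>" as name([rows], argument=value, ...), one row to a line, values as JSON. send_rows: Moves the arm, as the interface text tells. Its arguments: {"type":"object","properties":{"motion":{"type":"array","items":{"type":"object","properties":{"dp":{"type":"array","items":{"type":"number"}},"rot":{"type":"array","items":{"type":"number"}},"grip":{"type":"number"}}}},"grip_force":{"type":"number"}},"required":["motion"]}

```bash
mkdir -p pics
cat > h.py <<'E'
import numpy as np, cv2
from bench import get_obs, imaging, hand_in
def grab(n,save=None):
    f=imaging.grab_frame(n)
    if save: cv2.imwrite('pics/'+save,f['img'][:,:,::-1])
    return f
def K(f): return np.array([[f['fx'],0,f['cx']],[0,f['fy'],f['cy']],[0,0,1.]])
def ray(f,px,z):
    p=cv2.undistortPoints(np.array(px,float).reshape(-1,1,2),K(f),np.array(f['D'],float)).reshape(-1,2)
    R=np.array(f['R']);t=np.array(f['t']);C=-R.T@t
    d=np.c_[p,np.ones(len(p))]@R
    return C+d*((z-C[2])/d[:,2])[:,None]
def proj(f,X):
    R=np.array(f['R'],float);return cv2.projectPoints(np.array(X,float).reshape(-1,1,3),cv2.Rodrigues(R)[0],np.array(f['t'],float),K(f),np.array(f['D'],float))[0].reshape(-1,2)
E
python3 - <<'E'
from h import *
print(get_obs())
a=grab('top','top0.png');b=grab('scene','scene0.png')
for f in(a,b): print(-np.array(f['R']).T@f['t'],f['fx'],f['D'])
E
```

```text
{'clock': 0.0, 'joints': array([-1.31509717,  0.47779784,  0.0223445 ,  1.55646423, -0.01153491,
        1.10932707, -0.08311354]), 'qvel': array([ 0.00083088,  0.00231047,  0.00135031, -0.00047241, -0.00022453,
        0.00142368, -0.00057041]), 'tau': array([ 2.04350267e-04, -5.96423578e+01,  1.60738081e+00, -2.81204742e+01,
        1.23418905e-02,  9.14461358e-03,  7.13827461e-06]), 'tcp_pos': array([0.23997524, 0.63024982, 0.23032194]), 'orientation': array([ 2.58570973e+00,  1.78226886e+00, -2.31334799e-03]), 'contact_force': array([0.1618163 , 0.27740714, 0.32314873]), 'moment': array([ 0.04082392, -0.02110822,  0.01826045]), 'grip_width': 0.0850833029049344}
[0.45031021 0.01566848 0.94337005] 418.93874288500734 [0.01937963 0.         0.         0.         0.        ]
[1.10355328 0.59545501 0.82056232] 519.8508697860287 [-0.13746996  0.          0.          0.          0.        ]
```

View pics/top0.png

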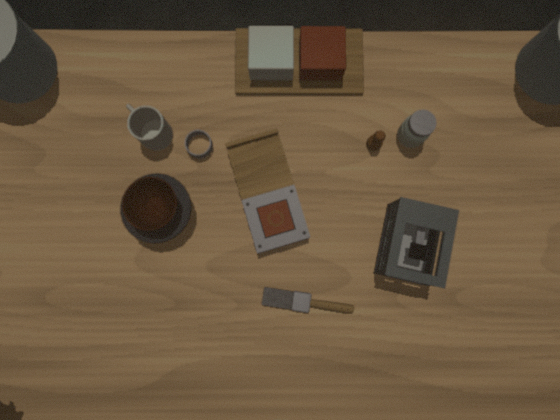

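View pics/scene0.png

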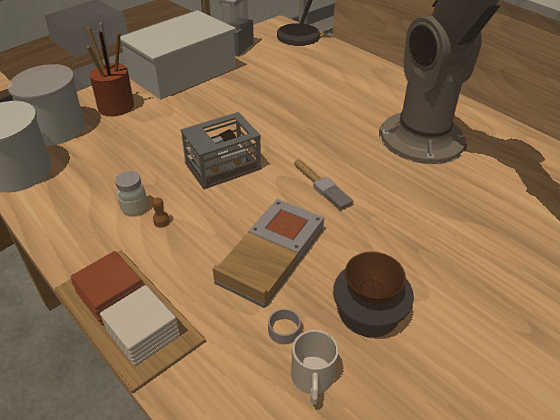

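Top view: the die's tile is near (276,218), the board extends up to about (255,140), and the guard is at about (420,243) with its window right of centre. The wheel and bowl are at (155,208) and the brush at (305,300). The scene view shows the same layout. Next I'll enlarge the guard and press.

Run:
```python
from h import *
f=grab('top'); im=f['img'][:,:,::-1]
c1=cv2.resize(im[190:305,365:465],None,fx=4,fy=4,interpolation=cv2.INTER_CUBIC)
c2=cv2.resize(im[120:260,220:320],None,fx=4,fy=4,interpolation=cv2.INTER_CUBIC)
h=max(c1.shape[0],c2.shape[0]);o=np.zeros((h,800,3),np.uint8);o[:c1.shape[0],:400]=c1;o[:c2.shape[0],400:]=c2
o=np.clip(o.astype(float)*1.7,0,255).astype(np.uint8)
cv2.imwrite('pics/crop1.png',o)
g=grab('scene')['img'][:,:,::-1][105:195,170:270]
cv2.imwrite('pics/crop2.png',np.clip(cv2.resize(g,None,fx=6,fy=6,interpolation=cv2.INTER_CUBIC)*1.3,0,255).astype(np.uint8))
print(ray(f,[[276,218]],.04),proj(f,[[.5,0,0],[.6,0,0],[.5,.1,0]]))
# tile mask
hsv=cv2.cvtColor(im,cv2.COLOR_BGR2HSV)
lab=cv2.cvtColor(im,cv2.COLOR_BGR2LAB)
print(hsv[218,276],hsv[190,250],hsv[160,260],hsv[240,300], hsv[215,430],hsv[270,440])
m=(hsv[...,0]<9)&(hsv[...,1]>110);m[:190]=0;m[250:]=0;m[:,:240]=0;m[:,310:]=0
c=max(cv2.findContours(m.astype(np.uint8),cv2.RETR_EXTERNAL,cv2.CHAIN_APPROX_NONE)[0],key=cv2.contourArea)
b=cv2.boxPoints(cv2.minAreaRect(c));P=ray(f,b,.04);print(b,P,P.mean(0),np.linalg.norm(np.diff(P,axis=0),axis=1))
```

```text
[[0.54527293 0.02316962 0.04      ]] [[286.36843048 239.90936481]
 [286.39500483 195.97308872]
 [241.89364496 239.80215474]]
[  9 148  95] [ 18 114 110] [ 19 122  98] [17 49 84] [20 21 74] [25 21 73]
[[286. 213.]
 [289. 213.]
 [289. 215.]
 [286. 215.]] [[ 0.55624352  0.00149896  0.04      ]
 [ 0.55626088 -0.0050146   0.04      ]
 [ 0.55189154 -0.00501389  0.04      ]
 [ 0.55187424  0.00149581  0.04      ]] [ 0.55406754 -0.00175843  0.04      ] [0.00651358 0.00436934 0.00650972]
```

View pics/crop1.png

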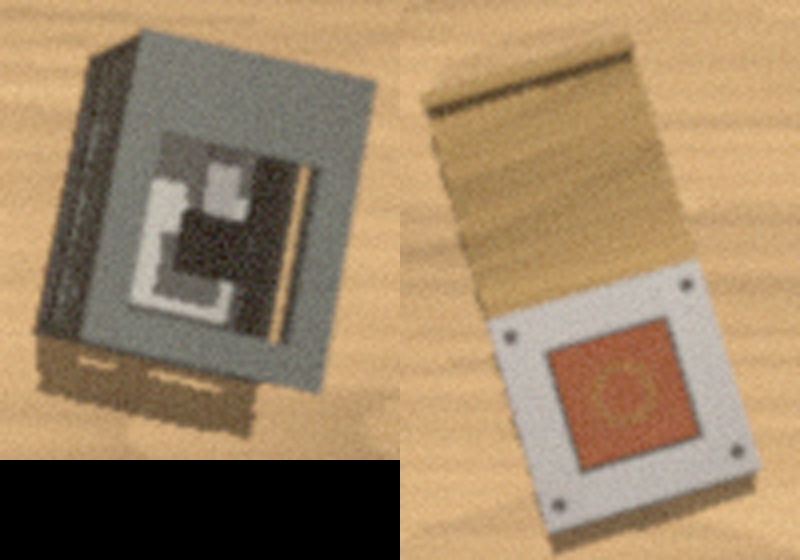

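View pics/crop2.png

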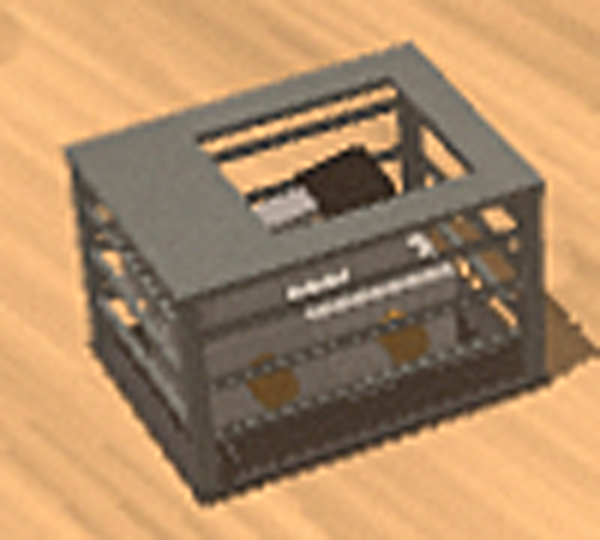

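The crops show the guard's top face, the window and the black paddle clearly. The steel lever leaves the paddle upward in the image, so guard +x is roughly world +x. The tile and die corners are sharp too. Next I'll compute positions from these corners.

Run:
```python
from h import *
f=grab('top');s=grab('scene')
def rep(n,f,px,z):
    P=ray(f,px,z);e=np.roll(P,-1,0)-P
    print(n,P[:,:2].round(4).tolist(),'c',P.mean(0)[:2].round(4),'len',np.linalg.norm(e,axis=1).round(4),'ang',np.degrees(np.arctan2(e[:,1],e[:,0])).round(1))
t1=lambda a:np.array(a)/4-.375+[365,190]
t2=lambda a:(np.array(a)-[400,0])/4-.375+[220,120]
s1=lambda a:np.array(a)/6-.4+[170,105]
rep('gtop',f,t1([(142,30),(377,82),(320,392),(82,340)]),.105)
rep('win',f,t1([(165,132),(315,165),(283,343),(130,310)]),.105)
rep('pad',f,t1([(190,208),(254,222),(240,280),(175,268)]),.092)
rep('Sgtop',s,s1([(65,150),(410,43),(545,185),(190,300)]),.105)
rep('Swin',s,s1([(195,135),(395,80),(475,170),(270,232)]),.105)
rep('tile',f,t2([(547,352),(667,318),(702,435),(582,472)]),.04)
rep('die',f,t2([(488,318),(697,262),(760,468),(550,532)]),.04)
rep('board',f,t2([(488,318),(697,262),(633,50),(428,113)]),.038)
# colour-mask tile in both views
for n,g,roi in(('top',f,(190,250,240,310)),('scene',s,(195,255,250,330))):
    h=cv2.cvtColor(g['img'],cv2.COLOR_RGB2HSV);m=np.zeros(h.shape[:2],np.uint8);a,b,c,d=roi
    m[a:b,c:d]=((h[...,0]<14)&(h[...,1]>120))[a:b,c:d]
    m=cv2.morphologyEx(m,cv2.MORPH_CLOSE,np.ones((5,5)))
    c=max(cv2.findContours(m,0,1)[0],key=cv2.contourArea)
    ap=cv2.approxPolyDP(c,6,True).reshape(-1,2)
    print(cv2.contourArea(c),ap.tolist())
    rep(n,g,ap,.04)
```

```text
gtop [[0.5816, -0.2283], [0.5554, -0.3452], [0.4017, -0.3094], [0.4265, -0.1935]] c [ 0.4913 -0.2691] len [0.1198 0.1577 0.1186 0.1589] ang [-102.6  166.9   77.9  -12.6]
win [[0.5298, -0.2381], [0.5135, -0.3123], [0.4255, -0.2924], [0.4413, -0.2177]] c [ 0.4775 -0.2651] len [0.076  0.0902 0.0764 0.0909] ang [-102.4  167.3   78.   -13. ]
pad [[0.4924, -0.2533], [0.4855, -0.2853], [0.4563, -0.277], [0.4622, -0.2446]] c [ 0.4741 -0.2651] len [0.0328 0.0303 0.033  0.0315] ang [-102.3  164.2   79.7  -16. ]
Sgtop [[0.5564, -0.3419], [0.4014, -0.3084], [0.4291, -0.1897], [0.5798, -0.2242]] c [ 0.4917 -0.2661] len [0.1586 0.1219 0.1546 0.12  ] ang [ 167.8   76.9  -12.9 -101.2]
Swin [[0.5108, -0.3142], [0.4244, -0.2903], [0.4429, -0.2167], [0.5299, -0.2388]] c [ 0.477 -0.265] len [0.0897 0.0758 0.0898 0.0778] ang [ 164.5   75.9  -14.2 -104.2]
tile [[0.5678, 0.0659], [0.5867, 0.0007], [0.5228, -0.0182], [0.5027, 0.0464]] c [0.545  0.0237] len [0.0679 0.0666 0.0678 0.068 ] ang [ -73.9 -163.5  107.3   16.6]
die [[0.5864, 0.0982], [0.6177, -0.0157], [0.5051, -0.0495], [0.4705, 0.0634]] c [0.5449 0.0241] len [0.1181 0.1176 0.118  0.1211] ang [ -74.6 -163.3  107.    16.7]
board [[0.5867, 0.0984], [0.6181, -0.0158], [0.7378, 0.0197], [0.7014, 0.1332]] c [0.661  0.0589] len [0.1184 0.1249 0.1192 0.1199] ang [ -74.6   16.5  107.8 -163.1]
824.0 [[285, 200], [258, 208], [266, 236], [293, 228]]
top [[0.5848, 0.0037], [0.567, 0.0624], [0.5062, 0.0446], [0.5236, -0.0137]] c [0.5454 0.0243] len [0.0613 0.0634 0.0608 0.0635] ang [ 106.8 -163.7  -73.3   15.9]
612.5 [[281, 210], [266, 228], [292, 239], [306, 221]]
scene [[0.5242, -0.0146], [0.5862, 0.0049], [0.568, 0.0658], [0.5083, 0.0474]] c [0.5467 0.0259] len [0.065  0.0635 0.0625 0.064 ] ang [  17.5  106.7 -162.9  -75.6]
```

Both views agree to about 2–3 mm:
- **Window:** centre (0.477, -0.265), with guard x at -12.7°.
- **Paddle:** (0.474, -0.265).
- **Tile and die:** centre (0.545, 0.024), with press x at +16.6°.

I'm moving above the window with the fingers shut, jaw axis along guard y.

>>> send_rows([
  {"dp": [0.03,-0.05,0],"rot": [0,0,0.018],"grip": 0},
  {"dp": [0.03,-0.05,0],"rot": [0,0,0.018],"grip": 0},
  {"dp": [0.03,-0.05,0],"rot": [0,0,0.018],"grip": 0},
  {"dp": [0.03,-0.05,0],"rot": [0,0,0.018],"grip": 0},
  {"dp": [0.03,-0.05,0],"rot": [0,0,0.018],"grip": 0},
  {"dp": [0.03,-0.05,0],"rot": [0,0,0.018],"grip": 0},
  {"dp": [0.03,-0.05,0],"rot": [0,0,0.018],"grip": 0},
  {"dp": [0.02,-0.05,0],"rot": [0,0,0.018],"grip": 0},
  {"dp": [0,-0.05,0],"rot": [0,0,0],"grip": 0},
  {"dp": [0,-0.05,0],"rot": [0,0,0],"grip": 0},
  {"dp": [0,-0.05,0],"rot": [0,0,0],"grip": 0},
  {"dp": [0,-0.05,0],"rot": [0,0,0],"grip": 0},
  {"dp": [0,-0.05,0],"rot": [0,0,0],"grip": 0},
  {"dp": [0,-0.05,0],"rot": [0,0,0],"grip": 0},
  {"dp": [0,-0.05,0],"rot": [0,0,0],"grip": 0},
  {"dp": [0,-0.05,0],"rot": [0,0,0],"grip": 0},
])

```text
clock: 2.3
tcp_pos: [0.473, -0.1915, 0.2334]
orientation: [2.438, 1.979, 0.014]
contact_force: [0.4, 0.7, -0.1]
grip_width: 0.0002
```

>>> send_rows([
  {"dp": [0,-0.04,-0.01],"rot": [0,0,0],"grip": 0},
  {"dp": [0.001,-0.03,-0.02],"rot": [0,0,-0.01],"grip": 0},
  {"dp": [0,0,-0.02],"rot": [0,0,0],"grip": 0},
  {"dp": [0,0,0],"rot": [0,0,0],"grip": 0},
])

```text
clock: 2.8
tcp_pos: [0.4731, -0.2691, 0.1834]
orientation: [2.453, 1.955, 0.014]
contact_force: [-0.4, 0.0, 0.1]
grip_width: 0.0001
```

Run:
```python
from h import *
o=get_obs();print(o['tcp_pos'],o['orientation'],o['contact_force'],o['joints'])
w=grab('wrist');s=grab('scene')
C=np.array([.4773,-.265]);a=np.radians(-12.7);x=np.array([np.cos(a),np.sin(a)]);y=np.array([-x[1],x[0]])
W=[np.r_[C+i*x+j*y,.105] for i,j in((.045,.04),(.045,-.04),(-.045,-.04),(-.045,.04))]
im=w['img'][:,:,::-1].copy();cv2.polylines(im,[proj(w,W).round().astype(int)],True,(0,255,0),1)
for p in proj(w,[[.474,-.265,.092],o['tcp_pos']]): cv2.circle(im,tuple(int(v) for v in p),3,(0,0,255),-1)
sc=s['img'][60:200,150:290,::-1].copy();sc=cv2.resize(sc,(420,420),interpolation=cv2.INTER_CUBIC)
cv2.imwrite('pics/w1.png',np.hstack([cv2.resize(im,(380,285)),sc[:285*1]][:1]+[cv2.resize(sc,(285,285))]))
```

```text
[ 0.47310306 -0.26910616  0.18335198] [2.45287875 1.95537005 0.01443128] [-0.41096576  0.00592474  0.1119206 ] [ 0.01641914  0.33534761  0.48180289  1.94983339 -0.20517474  0.89445079
  1.94937153]
```

View pics/w1.png

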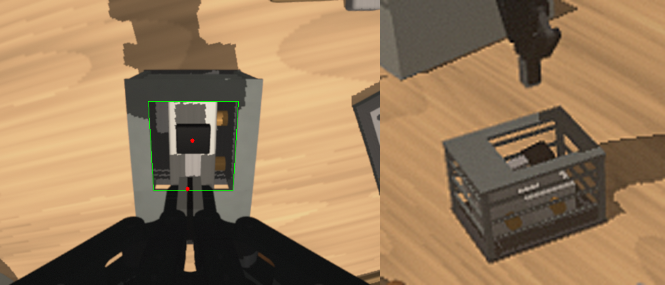

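The projected window outline matches the picture, and the red dots (paddle, TCP) lie on the paddle and the fingertips. I'm correcting by about 4 mm and descending.

>>> send_rows([
  {"dp": [0.002,0.004,-0.015],"rot": [0,0,0],"grip": 0},
  {"dp": [0,0,-0.03],"rot": [0,0,0],"grip": 0},
  {"dp": [0,0,-0.025],"rot": [0,0,0],"grip": 0},
  {"dp": [0,0,-0.01],"rot": [0,0,0],"grip": 0},
  {"dp": [0,0,0],"rot": [0,0,0],"grip": 0},
])

```text
clock: 3.52
tcp_pos: [0.4796, -0.262, 0.104]
orientation: [2.442, 1.959, 0.024]
contact_force: [-0.2, 0.3, 0.5]
grip_width: -0.0001
```

>>> send_rows([
  {"dp": [-0.004,-0.003,-0.004],"rot": [0,0,0],"grip": 0},
  {"dp": [0,0,-0.008],"rot": [0,0,0],"grip": 0},
  {"dp": [0,0,-0.008],"rot": [0,0,0],"grip": 0},
  {"dp": [0,0,-0.008],"rot": [0,0,0],"grip": 0},
  {"dp": [0,0,-0.006],"rot": [0,0,0],"grip": 0},
])

```text
clock: 4.15
tcp_pos: [0.4757, -0.2656, 0.0716]
orientation: [2.442, 1.957, 0.029]
contact_force: [-1.3, 1.0, 7.5]
grip_width: -0.0
```

>>> send_rows([
  {"dp": [0,0,-0.004],"rot": [0,0,0],"grip": 0},
  {"dp": [0,0,-0.004],"rot": [0,0,0],"grip": 0},
  {"dp": [0,0,-0.004],"rot": [0,0,0],"grip": 0},
])

```text
clock: 4.53
tcp_pos: [0.4763, -0.2659, 0.066]
orientation: [2.445, 1.956, 0.038]
contact_force: [-18.5, 11.5, 61.9]
grip_width: 0.0004
```

The lever is at its stop: z is 0.066 and the force jumped to 62 N. I'm retracting straight up.

>>> send_rows([
  {"dp": [0,0,0.004],"rot": [0,0,0],"grip": 0},
  {"dp": [-0.001,0,0.015],"rot": [0,0,0],"grip": 0},
  {"dp": [0,0,0.02],"rot": [0,0,0],"grip": 0},
  {"dp": [0,0,0.03],"rot": [0,0,0],"grip": 0},
  {"dp": [0,0,0.03],"rot": [0,0,0],"grip": 0},
  {"dp": [0,0,0.02],"rot": [0,0,0],"grip": 0},
])

```text
clock: 5.28
tcp_pos: [0.4747, -0.2661, 0.1903]
orientation: [2.446, 1.954, 0.038]
contact_force: [-0.5, -0.0, -0.4]
grip_width: 0.0
```

Run:
```python
from h import *
o=get_obs();print(o['tcp_pos'],o['orientation'],o['contact_force'],o['grip_width'])
s=grab('scene')['img'][:,:,::-1]
cv2.imwrite('pics/s2.png',np.clip(cv2.resize(s[100:310,160:350],None,fx=2.8,fy=2.8,interpolation=cv2.INTER_CUBIC)*1.3,0,255).astype(np.uint8))
```

```text
[ 0.47467879 -0.26614086  0.19026809] [2.44624207 1.95438474 0.03810039] [-4.52445895e-01 -1.83423592e-05 -4.47349845e-01] 1.4099207361698013e-05
```

View pics/s2.png

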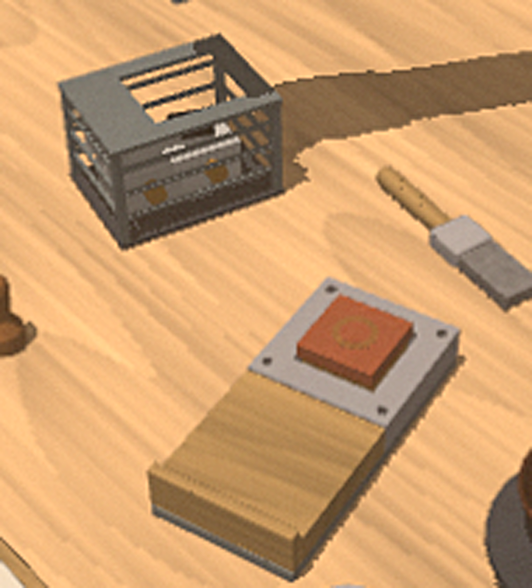

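The tile stands about 16 mm proud and level, and the lever stayed down after release. The guard, brush and stamp are untouched. I'm moving behind the tile, on the press -x side, with the jaws part open and lying along press y.

>>> send_rows([
  {"dp": [0.002,0.04,0],"rot": [-0.015,0.019,0.085],"grip": 0.03},
  {"dp": [0.002,0.05,0],"rot": [0,0,0.085],"grip": 0.03},
  {"dp": [0.002,0.05,0],"rot": [0,0,0.085],"grip": 0.03},
  {"dp": [0.002,0.05,0],"rot": [0,0,0.085],"grip": 0.03},
  {"dp": [0.002,0.05,-0.02],"rot": [0,0,0.085],"grip": 0.03},
  {"dp": [0.002,0.03,-0.03],"rot": [0,0,0.085],"grip": 0.03},
  {"dp": [0,0,-0.02],"rot": [0,0,0],"grip": 0.03},
  {"dp": [0,0,0],"rot": [0,0,0],"grip": 0.03},
])

```text
clock: 6.32
tcp_pos: [0.488, 0.011, 0.1225]
orientation: [1.85, 2.518, 0.015]
contact_force: [-0.8, -0.5, -0.1]
grip_width: 0.0299
```

```bash
cat >> h.py <<'E'
from scipy.spatial.transform import Rotation as Ro
def state():
    o=get_obs();R=Ro.from_rotvec(o['orientation']).as_matrix()
    print('t',o['clock'],'tcp',o['tcp_pos'].round(4),'F',o['contact_force'].round(1),'w',round(o['grip_width'],4),'jawang',np.degrees(np.arctan2(R[1,0],R[0,0])).round(1))
    a=np.radians(106.6);x=np.array([np.cos(a),np.sin(a),0]);z=np.array([0,0,-1.]);T=np.c_[x,np.cross(z,x),z]
    print('rot fix',Ro.from_matrix(T@R.T).as_rotvec().round(3))
    d=o['tcp_pos'][:2]-[.6025,.0412];u=np.array([.958,.286]);print('press xy',(d@u).round(4),(d@[-u[1],u[0]]).round(4))
    return o
E
python3 - <<'E'
from h import *
state()
s=grab('scene');h=cv2.cvtColor(s['img'],cv2.COLOR_RGB2HSV)
# raised tile top corners picked in s2 view (x/2.8+160, y/2.8+100)
P=ray(s,np.array([(343,294),(414,324),(373,373),(298,345)])/2.8-.3+[160,100],.056);print(P.round(4),P.mean(0))
E
```

```text
t 6.325 tcp [0.488  0.011  0.1225] F [-0.8 -0.5 -0.1] w 0.0299 jawang 107.4
rot fix [ 0.003  0.019 -0.014]
press xy -0.1184 0.0038
[[ 0.5225 -0.0128  0.056 ]
 [ 0.5058  0.0487  0.056 ]
 [ 0.5654  0.0653  0.056 ]
 [ 0.5865  0.0059  0.056 ]] [0.54506693 0.02678358 0.056     ]
```

>>> send_rows([
  {"dp": [0.001,-0.003,-0.03],"rot": [0.003,0.019,-0.014],"grip": 0.03},
  {"dp": [0,0,-0.03],"rot": [0,0,0],"grip": 0.03},
  {"dp": [0,0,-0.01],"rot": [0,0,0],"grip": 0.03},
  {"dp": [0,0,-0.004],"rot": [0,0,0],"grip": 0.03},
  {"dp": [0,0,0],"rot": [0,0,0],"grip": 0.03},
])

```text
clock: 7.0
tcp_pos: [0.4944, 0.0061, 0.0528]
orientation: [1.88, 2.507, 0.013]
contact_force: [0.4, -0.4, 0.5]
grip_width: 0.0298
```

Run:
```python
from h import *
state()
s=grab('scene')['img'][:,:,::-1]
cv2.imwrite('pics/s3.png',np.clip(cv2.resize(s[150:310,200:350],None,fx=3.6,fy=3.6,interpolation=cv2.INTER_CUBIC)*1.3,0,255).astype(np.uint8))
```

```text
t 7.0 tcp [0.4944 0.0061 0.0528] F [ 0.4 -0.4  0.5] w 0.0298 jawang 106.3
rot fix [-0.002  0.011  0.006]
press xy -0.1136 -0.0027
```

View pics/s3.png

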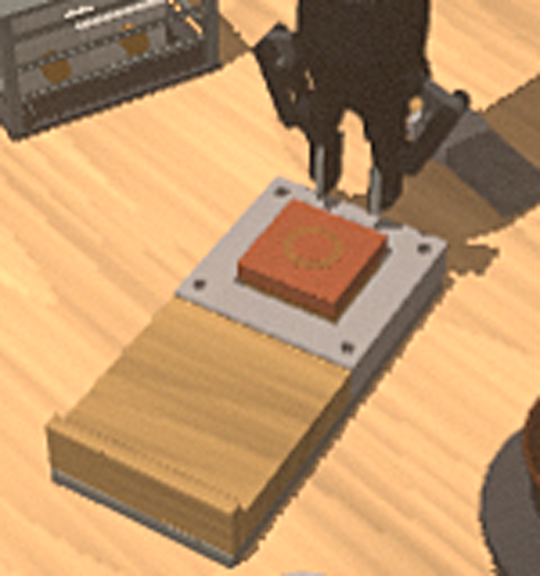

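The two fingertips stand just behind the tile's back edge, about (322,195) and (378,215) in the crop, and are clear of it. I'm going a little lower and re-centring.

>>> send_rows([
  {"dp": [-0.005,0.003,-0.004],"rot": [-0.002,0.011,0.006],"grip": 0.03},
  {"dp": [0,0,-0.003],"rot": [0,0,0],"grip": 0.03},
  {"dp": [0,0,-0.002],"rot": [0,0,0],"grip": 0.03},
  {"dp": [0,0,0],"rot": [0,0,0],"grip": 0.03},
])

```text
clock: 7.55
tcp_pos: [0.4902, 0.0098, 0.0448]
orientation: [1.875, 2.519, 0.003]
contact_force: [-0.2, -0.4, -0.1]
grip_width: 0.03
```

```bash
python3 -c "
from h import *
state()"
```

```text
t 7.55 tcp [0.4902 0.0098 0.0448] F [-0.2 -0.4 -0.1] w 0.03 jawang 106.7
rot fix [-0.     0.003 -0.001]
press xy -0.1166 0.002
```

>>> send_rows([
  {"dp": [0.008,0.002,0],"rot": [0,0,0],"grip": 0.03},
  {"dp": [0.008,0.0023,0],"rot": [0,0,0],"grip": 0.03},
  {"dp": [0.008,0.0023,0],"rot": [0,0,0],"grip": 0.03},
  {"dp": [0.008,0.0023,0],"rot": [0,0,0],"grip": 0.03},
  {"dp": [0.008,0.0023,0],"rot": [0,0,0],"grip": 0.03},
  {"dp": [0.008,0.0023,0],"rot": [0,0,0],"grip": 0.03},
])

```text
clock: 8.3
tcp_pos: [0.5409, 0.0239, 0.0447]
orientation: [1.876, 2.519, 0.001]
contact_force: [-0.9, -0.8, 0.4]
grip_width: 0.0296
```

Run:
```python
from h import *
state()
s=grab('scene')['img'][:,:,::-1]
cv2.imwrite('pics/s4.png',np.clip(cv2.resize(s[150:310,200:350],None,fx=3.6,fy=3.6,interpolation=cv2.INTER_CUBIC)*1.3,0,255).astype(np.uint8))
```

```text
t 8.3 tcp [0.5409 0.0239 0.0447] F [-0.9 -0.8  0.4] w 0.0296 jawang 106.7
rot fix [-0.     0.001 -0.001]
press xy -0.064 0.0011
```

View pics/s4.png

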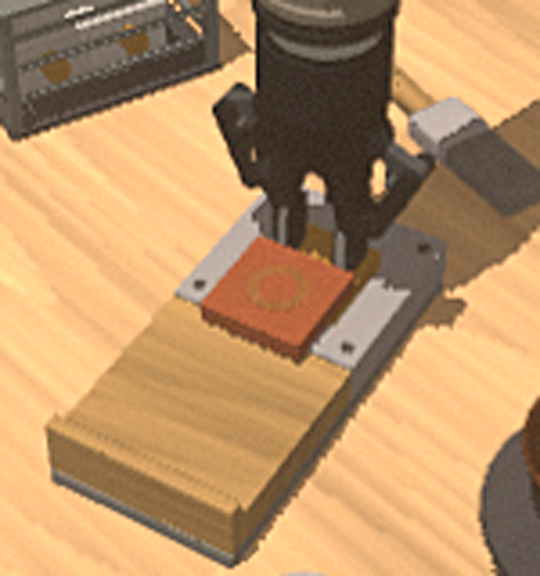

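The tile slides square and flat, and its leading edge is at the joint. I'm pushing on.

>>> send_rows([
  {"dp": [0.008,0.0024,0],"rot": [0,0,0],"grip": 0.03},
  {"dp": [0.008,0.0024,0],"rot": [0,0,0],"grip": 0.03},
  {"dp": [0.008,0.0024,0],"rot": [0,0,0],"grip": 0.03},
  {"dp": [0.008,0.0024,0],"rot": [0,0,0],"grip": 0.03},
  {"dp": [0.008,0.0024,0],"rot": [0,0,0],"grip": 0.03},
  {"dp": [0.008,0.0024,0],"rot": [0,0,0],"grip": 0.03},
  {"dp": [0.008,0.0024,0],"rot": [0,0,0],"grip": 0.03},
  {"dp": [0.006,0.0018,0],"rot": [0,0,0],"grip": 0.03},
])

```text
clock: 9.35
tcp_pos: [0.6084, 0.0444, 0.0446]
orientation: [1.874, 2.519, 0.003]
contact_force: [-0.8, -0.5, 1.2]
grip_width: 0.03
```

```bash
python3 -c "
from h import *
state()"
```

```text
t 9.35 tcp [0.6084 0.0444 0.0446] F [-0.8 -0.5  1.2] w 0.03 jawang 106.7
rot fix [-0.     0.003 -0.002]
press xy 0.0066 0.0013
```

Another 8 mm forward, then back off and rise.

>>> send_rows([
  {"dp": [0.005,0.0015,0],"rot": [0,0,0],"grip": 0.03},
  {"dp": [0.003,0.001,0],"rot": [0,0,0],"grip": 0.03},
  {"dp": [0,0,0],"rot": [0,0,0],"grip": 0.03},
  {"dp": [-0.006,-0.002,0],"rot": [0,0,0],"grip": 0.03},
  {"dp": [-0.012,-0.0035,0],"rot": [0,0,0],"grip": 0.03},
  {"dp": [-0.012,-0.0035,0],"rot": [0,0,0],"grip": 0.03},
  {"dp": [0,0,0.02],"rot": [0,0,0],"grip": 0.03},
  {"dp": [0,0,0.04],"rot": [0,0,0],"grip": 0.03},
  {"dp": [-0.02,0,0.05],"rot": [0,0,0],"grip": 0.03},
  {"dp": [-0.04,0,0.05],"rot": [0,0,0],"grip": 0.03},
  {"dp": [-0.04,0,0.04],"rot": [0,0,0],"grip": 0.03},
  {"dp": [0,0,0],"rot": [0,0,0],"grip": 0.03},
])

```text
clock: 10.85
tcp_pos: [0.4844, 0.0367, 0.2556]
orientation: [1.874, 2.513, 0.015]
contact_force: [-0.4, -0.1, -1.1]
grip_width: 0.0297
```

Run:
```python
from h import *
state()
s=grab('scene');t=grab('top')
i=s['img'][:,:,::-1];cv2.imwrite('pics/s5.png',np.hstack([np.clip(i[60:400,120:440]*1.4,0,255).astype(np.uint8),np.clip(cv2.resize(t['img'][80:320,120:460,::-1],(480,340))*1.6,0,255).astype(np.uint8)]))
h=cv2.cvtColor(s['img'],cv2.COLOR_RGB2HSV);m=((h[...,0]<14)&(h[...,1]>120)).astype(np.uint8);m[:190]=0;m[300:]=0;m[:,:205]=0;m[:,330:]=0
m=cv2.morphologyEx(m,cv2.MORPH_CLOSE,np.ones((5,5)))
c=max(cv2.findContours(m,0,1)[0],key=cv2.contourArea);print(cv2.contourArea(c),cv2.approxPolyDP(c,4,True).reshape(-1,2).tolist())
```

```text
t 10.85 tcp [0.4844 0.0367 0.2556] F [-0.4 -0.1 -1.1] w 0.0297 jawang 106.6
rot fix [-0.004  0.011  0.   ]
press xy -0.1144 0.0294
932.0 [[251, 240], [234, 263], [262, 276], [278, 251]]
```

View pics/s5.png

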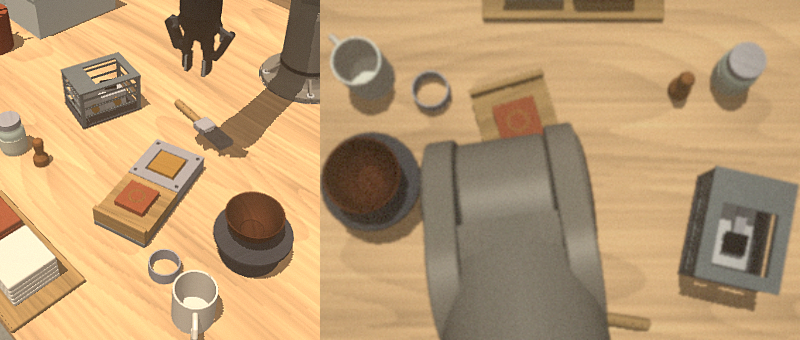

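The tile lies flat on the board, the ejector fills the pocket and the bystanders look in place. I'll check the tile's back edge numerically.

Run:
```python
from h import *
s=grab('scene');u=np.array([.958,.286]);
def p(px,z):
    d=ray(s,px,z)[:,:2]-[.6025,.0412];return np.c_[d@u,d@[-u[1],u[0]]].round(4)
print('back, top z .052',p([[251,240],[278,251]],.052));print('front, underside .038',p([[234,263],[262,276]],.038))
m=ray(s,[[251,240],[278,251]],.052);print(np.degrees(np.arctan2(*(m[1]-m[0])[[1,0]])))
print('joint ref (scene px of die/board edge in s4)',p(np.array([[178,297],[350,368]])/3.6+[200,150],.04))
```

```text
back, top z .052 [[ 0.0297 -0.0318]
 [ 0.0276  0.0312]]
front, underside .038 [[ 0.0896 -0.0341]
 [ 0.0895  0.0316]]
108.50131695390904
joint ref (scene px of die/board edge in s4) [[ 0.0034 -0.053 ]
 [ 0.001   0.0609]]
```

```bash
python3 -c "
from h import *
print(hand_in())"
```

```text
the job is handed in; nothing more can be done
None
```

I pressed the valve lever down through the window, the tile rose, and I pushed it onto the wooden board with two fingertips. The job was handed in at about 11 s, with the gripper clear of everything.

**Lever:** It reached its stop at fingertip height 66 mm, where the force jumped to 62 N, below the 120 N wrist limit. It stayed down after release. The fingers were shut for this, and I saw no sign of touching the guard.

**Tile:** The last check put it between about 28 and 90 mm along press x and ±33 mm in y. It therefore lies wholly on the board (0–120 mm, ±60 mm), square to about 2° and clear of the end stop. It slid flat, with only about 1 N measured on the tool at the stops along the push.

**Bystanders:** They looked unmoved in the last pictures, but I compared them only by eye. The arm hid most of the brush in the final top view, though it was in view in the final scene view.

**Disagreements:** The two cameras differed by about 2–3 mm, well inside the margins. The arm drifted about 5 mm sideways on two of the descents, which I corrected before going through the window and before touching the tile.

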